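# Fit the foot to the case lid and snap its cap on

### The arm

A 6-joint arm with a two-finger parallel gripper is mounted at the origin on the work surface. World frame = base frame: x ahead of the robot, y to its left, z up, the work surface at z = 0. Lengths are in m, angles in rad, forces in N, time in s.
With the tool pointing down it reaches from about 0.2 to 0.875 m from the base axis. Payload 3.4 kg.
Tool frame: the origin (TCP) lies midway between the tips of the shut fingers; the grasp point (between the pads) lies manip.grip_depth behind it (manip.grip_depth is the distance from the TCP to the grasp point, in m); z points along the fingers, y is the line along which they close (so a half turn about z gives the same grasp; the last joint's range is limited). The gripper opens to 94 mm and grips with 3 to 60 N. Pads are 16 mm wide; open, the fingers measure 119 mm over their backs; the gripper's body (75 mm by 177 mm) begins 78 mm behind the grasp point.
Start: joints at [1.043, 0.276, 1.505, -0, 1.361, -0.121], TCP at [0.228, 0.528, 0.205] pointing down, gripper open.
Joint ranges: [-2.89, 2.89], [-0.75, 2.08], [0.22, 2.7], [-1.18, 4.32], [0.11, 2.71], [-2.7, 2.7]. Speed limits (rad/s): [2.57, 2.57, 3.14, 3.14, 3.14, 3.14].

### API

Orientations are given as a unit quaternion [x, y, z, w].
In Python, from workcell import manip gives the robot as it stands. The module is installed in compiled form; this text tells all that it offers.
- The arm moves only by the tool arm_command, never from a script. Its argument "motion" is a list of rows, each an object of numbers: "dx", "dy", "dz": the shift along the tool's x, y, z in cm; "wx", "wy", "wz": the turn, a rotation vector about the tool's x, y, z in rad; "hand": the finger opening in cm, from 0 to 9.4. A call has 1 to 5 rows; each row is the pose to reach, as a shift and turn from the pose commanded when the call began, along the tool's axes at that moment; what a row does not reach only later rows make up. A row lasts 1/10 s, in which the tool goes at most 50 mm and 8.59 degrees, less where a joint would pass 70% of its speed; a pose out of reach is approached as far as the arm can. A call with a gripper value outside its range is refused whole. The fingers move at their own pace and stop on an object; "squeeze" is the grip in N (left out, the last holds). Time passes only in rows, so rows that repeat a pose let the fingers close. It gives the time, the measured TCP pose, the force, the opening and the grip force at its end, in the units of the state.
- manip.get_obs(): the state, without advancing time (a new reading comes with each control period).
- manip.get_image(name): name is "scene" or "top" or "wrist"; returns the picture (384x512x3 uint8, red, green, blue); there is no depth.
- manip.camera_params(name): a dict with "vertical_fov" (degrees; the focal length in pixels is half the picture's height over the tangent of half this angle, whatever the lens; pixels are square), "cx", "cy" (the principal point, pixels), "pose" (4x4, takes a point from camera to world coordinates). Camera axes: x right, y down, z forward; pixel columns grow to the right and rows downward; lengths in m; the calibration is good to about 2 mm. A picture is of the moment at which its call begins: read the wrist's pose just before it. camera_params takes no time and is no camera call; for the wrist camera it gives the pose at the moment of the call.
- manip.finish_job(): hands the job in; it is judged then, once.
The state is a dict: "time": time; "q": joint angles; "dq": joint speeds; "joint_efforts": joint torques, N m; "position": TCP position; "eef_rot": TCP orientation; "ft_force": force on the tool from outside, world axes, zero at the start; "moment": the same for the moment, N m; "opening": opening from 0.0 (shut) to 1.0 (fully open); "grasp_force": force on a finger pad.
Only numpy, scipy, OpenCV 4.12 (cv2) and the standard library are available. Lean on these libraries where they do the work, as an engineer would, in place of code of your own. Each camera call takes 0.05 s, during which the arm holds its last target. There are 200 camera calls.

### The job

Fit the missing foot to the lid of the transport case: lay the loose square foot flat in the empty square recess, over the stud that stands in it, until it is fully home. Then set the loose round snap cap on that stud, open side down, and press it straight down until it clicks; go on pressing after the click until it sits flat on the foot, and finish while you still press it down firmly, with about 10 N - do not let up or let go at the end. Leave the other things on the bench where they are.

Things in the scene. Friction and masses are not known exactly. Their poses are not given: they have to be found in the camera images.
- case: Teal plastic transport case, 180 mm (its x) by 260 mm (its y), 100 mm high, fixed on the bench at any yaw, lid level. Origin at the centre of its underside, z up. In the lid, 70 mm along +y from the centre, is the empty square recess; 70 mm along -y is a finished round foot with its cap already on, standing 39 mm above the lid.
- socket (a point): Centre of the floor of the empty square recess in the case's lid, at the foot of the stud. x and y lie along the recess's sides, z up. The recess is 59 x 59 mm and 7 mm deep (the lid's top is 7 mm above this point) with a 3 mm chamfer round its mouth.
- stud_tip (a point): Top of the fixed upright steel stud in the middle of the recess: 17 mm in diameter, 38 mm high from the recess floor, tapered tip. Four sprung balls round it, centred 30 mm above the recess floor, stand out to a radius of 13 mm and give way inward by up to 4 mm.
- foot_center (a point): Centre (half-way up) of the loose square foot: black plastic plate 56 x 56 x 16 mm, about 60 g, with a 32 mm round hole through it, lying flat on the bench at any yaw. x and y along its sides, z up. Home, its underside is on the recess floor (this point 8 mm above socket) and its upper 9 mm stand above the lid.
- cap_center (a point): Centre of the loose snap cap: round, black, 45 mm in diameter, 30 mm high, 30 g, flat closed top, open underneath (31 mm mouth, 22 mm throat 8 mm up), standing mouth down on the bench. Pressed on the stud it meets the balls about 11 mm above the foot's top, resists with 7 to 12 N, clicks about 6 mm above it and then goes down freely. Home, this point is 31 mm above socket.
- round_foot: Bystander: round black plastic foot, 56 mm in diameter, 16 mm thick, on the bench. Origin at the centre of its underside. Does not fit the square recess.
- tape_roll: Bystander: brown roll of tape standing on its flat end, 76 mm in diameter, 48 mm high. Origin at the centre of its underside.
- plug: Bystander: slim black stepped plug, 26 mm in diameter, 45 mm high. Origin at the centre of its underside.
- knife: Bystander: closed box knife lying flat, 135 mm long along its x, 24 mm wide, 14 mm high. Origin under its middle.
- scanner: Bystander: hand scanner lying flat, 140 mm long along its x, 62 mm wide, 34 mm high. Origin under its middle.
- carton: Bystander: small cardboard carton 90 x 70 x 60 mm high. Origin at the centre of its underside.
- wrench: Bystander: steel wrench lying flat on the robot's right, along its x. Origin under its middle.
Things that resemble listed ones, but are neither listed nor needed, are in the scene too. Leave any pink, red or yellow look-alike of the part that bears cap_center alone.

How it is judged:
On the way, in this order (a step that is already met when the one before it is completed fails the run):
1. the square foot lies fully home in the square recess, over the bare stud (horizontal distance between foot_center and socket below 0.004 m and z of foot_center in the frame of socket below 0.01 m and angle between foot_center's own z axis and vertical below 0.08 rad and distance between cap_center and socket above 0.045 m), for 0.2 s.
2. the snap cap is past the click and pressed down on the foot (horizontal distance between cap_center and socket below 0.005 m and z of cap_center in the frame of socket below 0.0335 m and angle between cap_center's own z axis and vertical below 0.1 rad and contact force between cap and foot above 3 N), for 0.3 s.
At the end, for the whole second after the job is handed in: The square foot lies in the recess (4 mm sideways, 2 mm of its seat, 4.5 degrees); the snap cap is clicked home on the stud (5 mm sideways, 2.5 mm of its seat, 5.5 degrees), and the fingers, still touching it, press it on the foot with more than 3 N through the last second (all of step 2 and horizontal distance between foot_center and socket below 0.004 m and z of foot_center in the frame of socket below 0.01 m and angle between foot_center's own z axis and vertical below 0.08 rad and contact force between cap and the fingers above 2 N); the arm keeps its last pose, push and grip.
It fails at once if a bystander is moved more than 30 mm (distance of any of round_foot, tape_roll, plug, knife, scanner, carton, wrench from where it was at the start of the episode above 0.03 m).
It also fails if it takes over 61 s, if anything falls off the work surface, if the arm or the gripper's body presses on something with over 40 N, if the wrist force passes 120 N, or if a joint passes its speed limit or range.

## Working session

There is one attempt and no reset: what is moved stays moved. The work goes in short steps, Python scripts to look and compute and a tool call to move; the robot and the scene stay as the last step left them, time stands still between calls to the robot, and variables do not carry over. Pictures are saved under pics/ and viewed, at most 10 in all, crops included, and the job is handed in when it is done.

Besides the shell and the picture viewer there is one more tool, called after "Emit:" as a command line: name --argument value ..., lists and objects as JSON in quotes. arm_command: Moves the arm, as the interface text tells. Its arguments: {"type":"object","properties":{"motion":{"type":"array"},"squeeze":{"type":"number"}},"required":["motion"]}

```bash
mkdir -p pics; cat > h.py <<'E'
import numpy as np,cv2
from workcell import manip
from scipy.spatial.transform import Rotation as R
def snap(name,fn,crop=None,scale=1):
    P=manip.camera_params(name); im=manip.get_image(name)[:,:,::-1]
    np.save('pics/'+fn+'.npy',im); 
    import pickle; pickle.dump(P,open('pics/'+fn+'.pkl','wb'))
    if crop: x0,y0,x1,y1=crop; im=im[y0:y1,x0:x1]
    im=cv2.resize(im,None,fx=scale,fy=scale,interpolation=cv2.INTER_CUBIC)
    cv2.imwrite('pics/'+fn+'.png',im); return P
def crop(fn,out,c,scale):
    im=np.load('pics/'+fn+'.npy'); x0,y0,x1,y1=c
    cv2.imwrite('pics/'+out+'.png',cv2.resize(im[y0:y1,x0:x1],None,fx=scale,fy=scale,interpolation=cv2.INTER_CUBIC))
def ray(P,u,v,z):
    f=192/np.tan(np.radians(P['vertical_fov'])/2)
    T=np.array(P['pose']); d=T[:3,:3]@np.array([(u-P['cx'])/f,(v-P['cy'])/f,1]); o=T[:3,3]
    return o+d*(z-o[2])/d[2]
def proj(P,p):
    f=192/np.tan(np.radians(P['vertical_fov'])/2)
    T=np.array(P['pose']); c=T[:3,:3].T@(np.array(p)-T[:3,3]); return np.array([P['cx']+f*c[0]/c[2],P['cy']+f*c[1]/c[2]])
def load(fn):
    import pickle; return pickle.load(open('pics/'+fn+'.pkl','rb'))
E
python3 - <<'E'
from h import *
P=snap('top','top1',scale=1.5); print(P); print(manip.camera_params('wrist'))
snap('scene','sc1',scale=1.5)
print(manip.get_obs(),manip.grip_depth)
E
```

```text
{'vertical_fov': 57.109126751418906, 'cx': 253.7353948987359, 'cy': 189.84753115021425, 'pose': array([[-0.02420973, -0.98798301,  0.15265473,  0.27036475],
       [-0.99970581,  0.02370028, -0.00515629, -0.01003788],
       [ 0.00147637, -0.15273465, -0.98826613,  1.34997017],
       [ 0.        ,  0.        ,  0.        ,  1.        ]])}
{'vertical_fov': 68.80608123920824, 'cx': 255.30950410988532, 'cy': 189.5558947705737, 'pose': array([[ 0.395729  ,  0.88581601,  0.24233975,  0.1553026 ],
       [ 0.91836567, -0.38119996, -0.10625948,  0.55904887],
       [-0.00174645,  0.26460646, -0.9643549 ,  0.38420637],
       [ 0.        ,  0.        ,  0.        ,  1.        ]])}
{'time': 0.1, 'q': array([ 1.04298314e+00,  2.76501472e-01,  1.50598671e+00, -2.55899277e-05,
        1.36074425e+00, -1.20990264e-01]), 'dq': array([ 2.90611153e-04, -1.13457490e-03, -2.43094173e-03,  1.53120083e-03,
       -1.06688504e-03, -8.79339962e-05]), 'joint_efforts': array([ 5.28790970e-04, -4.05458236e+01, -2.37779707e+01,  7.01508159e-02,
        2.99205096e-02, -5.47741138e-05]), 'position': array([0.22726769, 0.52761171, 0.20471644]), 'eef_rot': array([ 2.02008935e-01,  9.79383336e-01, -7.81112770e-04, -2.49473889e-04]), 'ft_force': array([ 0.34157329, -0.72280109,  0.39382999]), 'moment': array([ 0.03613381, -0.0495094 , -0.01376043]), 'grasp_force': 0.0, 'opening': 0.999435544176131} 0.0188
```

View pics/top1.png

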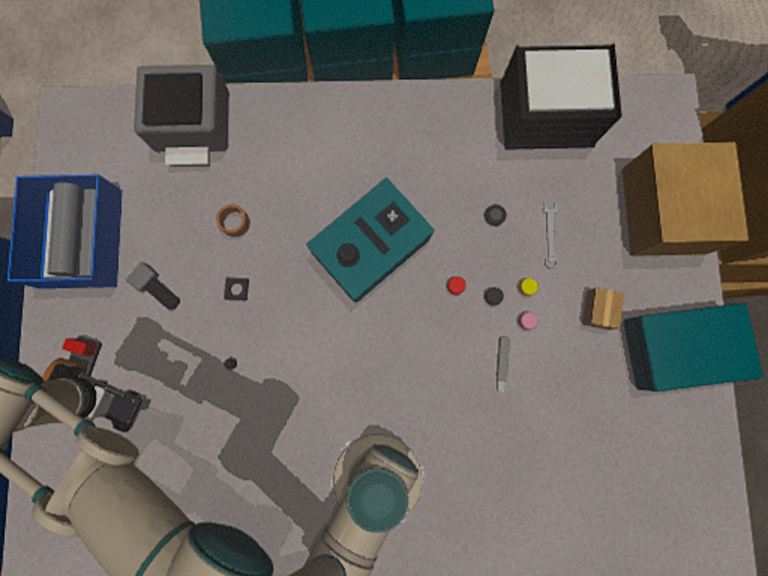

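View pics/sc1.png

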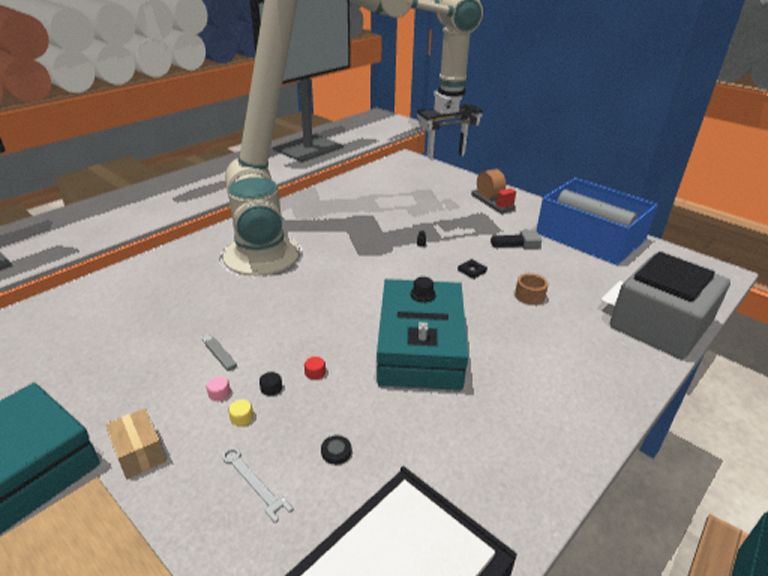

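Top view (shown at 1.5x):
- The square foot, with its hole, is at (236,289).
- Candidates for the cap are black (494,296), red (457,285), yellow (529,287), pink (529,320), the round foot (495,215), the plug (230,363) and the finished cap on the case (348,253). I choose the black one at (494,296).
- The empty recess with its stud is at (392,216).

Next is a close crop to check that choice.

```bash
python3 - <<'E'
from h import *
im=np.load('pics/top1.npy')
def c(x,y,h=25,s=6): return cv2.resize(im[y-h:y+h,x-h:x+h],None,fx=s,fy=s,interpolation=cv2.INTER_CUBIC)
a=cv2.resize(im[115:205,200:295],(570,540),interpolation=cv2.INTER_CUBIC)
b=np.vstack([cv2.resize(im[170:215,135:180],(230,270),interpolation=cv2.INTER_CUBIC) for _ in [0]]+[cv2.resize(im[175:220,307:352],(230,270),interpolation=cv2.INTER_CUBIC)])
cv2.imwrite('pics/c1.png',np.hstack([a,b]))
P=load('top1')
for n,u,v,z in [('foot',236/1.5,289/1.5,.016),('cap',494/1.5,296/1.5,.03),('stud',392/1.5,216/1.5,.131),('fincap',348/1.5,253/1.5,.139)]: print(n,ray(P,u,v,z))
E
```

```text
foot [0.47435732 0.35136938 0.016     ]
cap [ 0.43883191 -0.30149302  0.03      ]
stud [ 0.62347102 -0.04750462  0.131     ]
fincap [0.53435022 0.05799078 0.139     ]
```

View pics/c1.png

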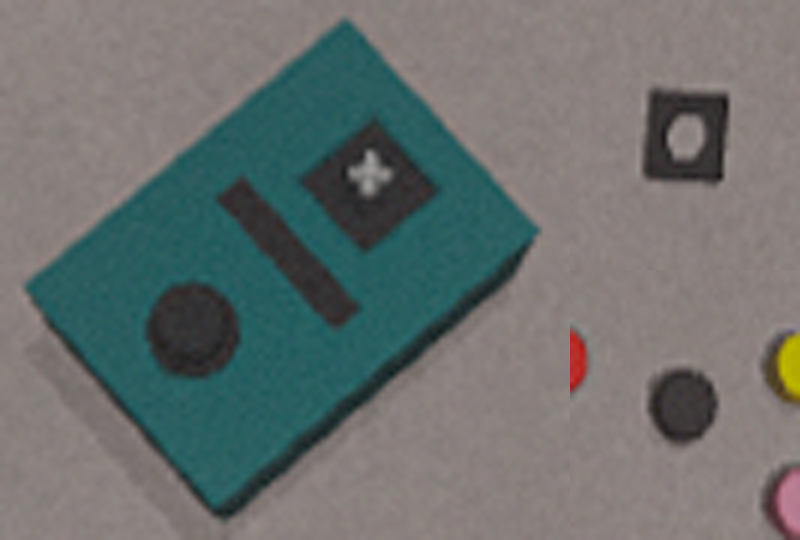

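The crop shows the stud tip as a bright cross in the square recess. The black cap has a flat top, and the foot has a square outline with a hole. The stud to finished-cap distance comes out at 138 mm against the expected 140, which agrees. Next I move above the foot.

```bash
cat >> h.py <<'E'
def goto(pos,yaw,o=None):
    o=o or manip.get_obs(); r=R.from_quat(o['eef_rot']); M=r.as_matrix()
    d=M.T@(np.array(pos)-o['position'])*100
    c,s=np.cos(np.radians(yaw)),np.sin(np.radians(yaw))
    T=np.array([[c,s,0],[s,-c,0],[0,0,-1]])
    w=R.from_matrix(M.T@T).as_rotvec()
    print('d cm',d.round(2),'w',w.round(4),'rows',np.linalg.norm(d)/5,np.degrees(np.linalg.norm(w))/8.59,
     'pos',o['position'].round(4),'yaw',np.degrees(np.arctan2(M[1,0],M[0,0])).round(2),'t',o['time'],'F',o['ft_force'].round(1))
E
python3 -c "
from h import *
goto([.474,.351,.11],175.6)"
```

```text
d cm [-29.65  -6.44   9.48] w [-0.0016 -0.0004 -0.33  ] rows 6.3573495842509145 2.201299268642537 pos [0.2273 0.5276 0.2047] yaw 156.69 t 0.1 F [ 0.3 -0.7  0.4]
```

Emit:
arm_command --motion '[{"dx": -5, "dy": -1, "dz": 1, "wz": -0.1}, {"dx": -9.8, "dy": -2, "dz": 2, "wz": -0.2}, {"dx": -14.5, "dy": -3, "dz": 3, "wz": -0.33}, {"dx": -19, "dy": -4, "dz": 4, "wz": -0.33}, {"dx": -23.5, "dy": -5, "dz": 5.5, "wz": -0.33}]'

```text
invalid input at $.motion[0]: expected keys dx, dy, dz, wx, wy, wz, hand
```

```bash
python3 -c "
from h import *
goto([.474,.351,.11],175.6)"
```

```text
d cm [-29.65  -6.44   9.48] w [-0.0016 -0.0004 -0.33  ] rows 6.3573495842509145 2.201299268642537 pos [0.2273 0.5276 0.2047] yaw 156.69 t 0.1 F [ 0.3 -0.7  0.4]
```

All keys are required in each row.

Emit:
arm_command --motion '[{"dx": -5, "dy": -1, "dz": 1, "wx": 0, "wy": 0, "wz": -0.1, "hand": 9.4}, {"dx": -9.8, "dy": -2, "dz": 2, "wx": 0, "wy": 0, "wz": -0.2, "hand": 9.4}, {"dx": -14.5, "dy": -3, "dz": 3, "wx": 0, "wy": 0, "wz": -0.33, "hand": 9.4}, {"dx": -19, "dy": -4, "dz": 4, "wx": 0, "wy": 0, "wz": -0.33, "hand": 9.4}, {"dx": -23.5, "dy": -5, "dz": 5.5, "wx": 0, "wy": 0, "wz": -0.33, "hand": 9.4}]'

```text
time: 0.6
position: [0.4252, 0.3881, 0.1503]
eef_rot: [0.038, 0.999, 0.0, 0.0]
ft_force: [0.8, 0.3, -0.4]
opening: 1.002
grasp_force: 0.0
```

```bash
python3 -c "
from h import *
goto([.474,.351,.11],175.6)"
```

```text
d cm [-5.15 -3.33  4.03] w [0.0008 0.0008 0.0001] rows 1.4681049133993256 0.007492360276751563 pos [0.4252 0.3881 0.1503] yaw 175.61 t 0.6 F [ 0.8  0.3 -0.4]
```

Emit:
arm_command --motion '[{"dx": -4, "dy": -2.5, "dz": 1, "wx": 0, "wy": 0, "wz": 0, "hand": 9.4}, {"dx": -5.1, "dy": -3.3, "dz": 3, "wx": 0, "wy": 0, "wz": 0, "hand": 9.4}, {"dx": -5.1, "dy": -3.3, "dz": 4, "wx": 0, "wy": 0, "wz": 0, "hand": 9.4}, {"dx": -5.1, "dy": -3.3, "dz": 4, "wx": 0, "wy": 0, "wz": 0, "hand": 9.4}]'

```text
time: 1.0
position: [0.4701, 0.3517, 0.1085]
eef_rot: [0.039, 0.999, -0.001, -0.002]
ft_force: [0.4, -0.4, 0.3]
opening: 0.998
grasp_force: 0.0
```

```bash
python3 -c "
from h import *
snap('wrist','w1',scale=1.5); goto([.474,.351,.11],175.6); print(manip.camera_params('wrist'))"
```

```text
d cm [-0.37 -0.13 -0.03] w [-0.0008 -0.0025  0.0003] rows 0.07939932766788164 0.017874121145654738 pos [0.4704 0.3526 0.1097] yaw 175.62 t 1.05 F [ 0.2 -0.3  0.1]
{'vertical_fov': 68.80608123920824, 'cx': 255.30950410988532, 'cy': 189.5558947705737, 'pose': array([[ 7.64353067e-02,  9.62148137e-01,  2.61588621e-01,
         3.92713866e-01],
       [ 9.97074307e-01, -7.35774662e-02, -2.07167209e-02,
         3.59285349e-01],
       [-6.85526510e-04,  2.62406782e-01, -9.64957103e-01,
         2.89457343e-01],
       [ 0.00000000e+00,  0.00000000e+00,  0.00000000e+00,
         1.00000000e+00]])}
```

View pics/w1.png

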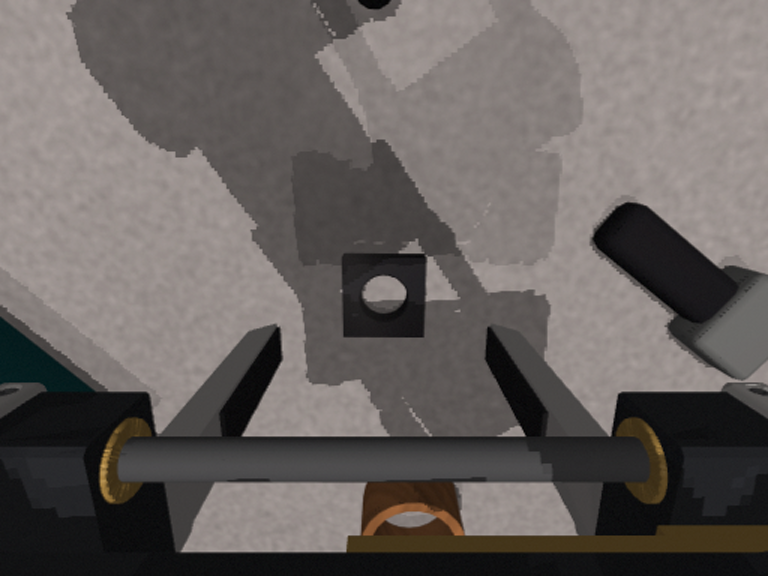

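```bash
python3 - <<'E'
from h import *
P=load('w1')
for u,v in [(343,254),(426,254),(425,337),(343,337)]: print(ray(P,u/1.5,v/1.5,.016).round(4),ray(P,u/1.5,v/1.5,0).round(4))
print('hole',ray(P,384/1.5,294/1.5,.016))
im=np.load('pics/w1.npy').astype(int).sum(2)
for v in (175,190,210,217): print(v,im[v,222:292])
for u in (232,278): print(u,im[160:235,u])
E
```

```text
[0.4434 0.3278 0.016 ] [0.4463 0.326  0.    ]
[0.4476 0.3823 0.016 ] [0.4508 0.3837 0.    ]
[0.506  0.3786 0.016 ] [0.5127 0.3798 0.    ]
[0.5016 0.3218 0.016 ] [0.508  0.3197 0.    ]
hole [0.47279567 0.35261156 0.016     ]
175 [213 214 212 213 209 187  94 103  95 101  99  97 100  97  90  95  92  92
  89  85  85  86  79  82  75  73  73  72  66  76  78  93  86  97  90  87
  88  90  82  85  84  86  83  80  80  84  80  79  82  76  82  84  78  78
  80  78  74  80  78  81  72 131 304 446 446 449 448 445 416 264]
190 [271 270 266 262 264 244 138 132 131 130 131 133 132 130 133 134 132 130
 133 122 178 322 410 416 419 423 424 426 427 432 432 438 438 438 441 445
 445 442 441 438 440 433 431 431 435 434 401 189  96 108 109 109 103 108
 109 106 106 106 100 106 106 214 418 445 447 441 432 417 407 407]
210 [261 260 262 260 261 248 190  86  89  91  90  90  97 117 123 111 105  95
  92  99  92  92  79  68  73  60  64  62  58  60  65  54  53  49  52  58
  53  48  52  48  44  42  49  39  46  59  73  70  70  71  72  71  69  70
  70  74  64  63  69  67 103 214 271 273 270 272 274 271 263 261]
217 [271 
[... 199 characters left out ...]
67  66  70  58
  65  68  63  66  63  65 122 238 254 260 255 256 258 261 258 259]
232 [205 209 210 213 215 216 217 212 182 105  98  96 102  98  99  99  96 116
 115 116 112 114 119 114 113 114 111 110 115 114 131 136 135 131 129 131
 102 103 100 101  96  93  98  93  94  96  93  92  96  89  90  88  85  85
  78  87  83  86  80  83  85  74  81  81 119 261 272 266 269 264 261 257
 254 252 257]
278 [354 358 358 362 384 391 390 382 380  98  43  32  76  75  77  74 112 109
 104 112 108 107 107 106 108 107 102 109 108 106 106 102 105 103 102 102
 106 105 101 107 104 101 102  66  66  64  70  74  70  69  64  69  65  65
  65  62  66  63  64  56  66  63  68  61  59 255 260 264 269 267 263 262
 257 262 261]
```

Foot corners at 1.5x are (343,254), (426,254), (425,337) and (343,337). That gives a centre near (0.4755, 0.3525), yaw −4.6° and a 56 mm side, as specified. I descend to grip the upper 7–8 mm.

```bash
python3 -c "
from h import *
goto([.4755,.3525,.009],175.4)"
```

```text
d cm [-0.54  0.03 10.07] w [-0.0008 -0.0025  0.0038] rows 2.016816942133473 0.03110125725098601 pos [0.4704 0.3526 0.1097] yaw 175.62 t 1.05 F [ 0.2 -0.3  0.1]
```

Emit:
arm_command --motion '[{"dx": -0.5, "dy": 0, "dz": 4, "wx": 0, "wy": 0, "wz": 0, "hand": 9.4}, {"dx": -0.5, "dy": 0, "dz": 7, "wx": 0, "wy": 0, "wz": 0, "hand": 9.4}, {"dx": -0.5, "dy": 0, "dz": 9, "wx": 0, "wy": 0, "wz": 0, "hand": 9.4}, {"dx": -0.5, "dy": 0, "dz": 9.7, "wx": 0, "wy": 0, "wz": 0, "hand": 9.4}, {"dx": -0.5, "dy": 0, "dz": 9.8, "wx": 0, "wy": 0, "wz": 0, "hand": 9.4}]'

```text
time: 1.55
position: [0.476, 0.353, 0.0126]
eef_rot: [0.038, 0.999, 0.0, -0.0]
ft_force: [0.2, 0.2, -0.1]
opening: 0.998
grasp_force: 0.0
```

```bash
python3 -c "
from h import *
goto([.4755,.3525,.009],175.4)"
```

```text
d cm [ 0.05 -0.05  0.36] w [ 0.     -0.0004  0.0052] rows 0.0735542233584532 0.03488602294288178 pos [0.476  0.353  0.0126] yaw 175.7 t 1.55 F [ 0.2  0.2 -0.1]
```

Emit:
arm_command --motion '[{"dx": 0, "dy": 0, "dz": 0.3, "wx": 0, "wy": 0, "wz": 0, "hand": 9.4}, {"dx": 0, "dy": 0, "dz": 0.3, "wx": 0, "wy": 0, "wz": 0, "hand": 7}, {"dx": 0, "dy": 0, "dz": 0.3, "wx": 0, "wy": 0, "wz": 0, "hand": 5.2}, {"dx": 0, "dy": 0, "dz": 0.3, "wx": 0, "wy": 0, "wz": 0, "hand": 5}, {"dx": 0, "dy": 0, "dz": 0.3, "wx": 0, "wy": 0, "wz": 0, "hand": 5}]' --squeeze 25

```text
time: 2.05
position: [0.4771, 0.3521, 0.0099]
eef_rot: [0.038, 0.999, 0.0, 0.0]
ft_force: [0.8, 0.8, -0.0]
opening: 0.699
grasp_force: 0.0
```

Emit:
arm_command --motion '[{"dx": 0, "dy": 0, "dz": 0, "wx": 0, "wy": 0, "wz": 0, "hand": 5}, {"dx": 0, "dy": 0, "dz": 0, "wx": 0, "wy": 0, "wz": 0, "hand": 5}, {"dx": 0, "dy": 0, "dz": 0, "wx": 0, "wy": 0, "wz": 0, "hand": 5}]'

```text
time: 2.35
position: [0.477, 0.3519, 0.0097]
eef_rot: [0.038, 0.999, 0.0, 0.0]
ft_force: [-0.5, -0.1, 2.2]
opening: 0.591
grasp_force: 25.0
```

Gripped: opening 55.6 mm, grip 25 N. Next I lift and go to a viewing spot beside the recess.

Emit:
arm_command --motion '[{"dx": 0, "dy": 0, "dz": -4, "wx": 0, "wy": 0, "wz": 0, "hand": 5}, {"dx": 0, "dy": 0, "dz": -8.5, "wx": 0, "wy": 0, "wz": 0, "hand": 5}, {"dx": 0, "dy": 0, "dz": -13, "wx": 0, "wy": 0, "wz": 0, "hand": 5}, {"dx": 0, "dy": 0, "dz": -17, "wx": 0, "wy": 0, "wz": 0, "hand": 5}, {"dx": 0, "dy": 0, "dz": -19, "wx": 0, "wy": 0, "wz": 0, "hand": 5}]'

```text
time: 2.85
position: [0.4782, 0.3529, 0.2036]
eef_rot: [0.038, 0.999, 0.002, 0.003]
ft_force: [1.2, 0.7, -0.8]
opening: 0.588
grasp_force: 25.0
```

```bash
python3 -c "
from h import *
goto([.669,-.101,.2],130.2); print(manip.get_obs()['opening'])"
```

```text
d cm [-22.5  -43.79   0.31] w [0.0054 0.0033 0.7923] rows 9.846847149005402 5.285062200032424 pos [0.4782 0.3529 0.2036] yaw 175.6 t 2.85 F [ 1.2  0.7 -0.8]
0.5882769938651164
```

Emit:
arm_command --motion '[{"dx": -1.5, "dy": -3, "dz": 0, "wx": 0, "wy": 0, "wz": 0.1, "hand": 5}, {"dx": -3.5, "dy": -7, "dz": 0, "wx": 0, "wy": 0, "wz": 0.2, "hand": 5}, {"dx": -5.5, "dy": -11, "dz": 0, "wx": 0, "wy": 0, "wz": 0.32, "hand": 5}, {"dx": -7.5, "dy": -15, "dz": 0, "wx": 0, "wy": 0, "wz": 0.44, "hand": 5}, {"dx": -9.5, "dy": -19, "dz": 0, "wx": 0, "wy": 0, "wz": 0.55, "hand": 5}]'

```text
time: 3.35
position: [0.5572, 0.1537, 0.1993]
eef_rot: [0.31, 0.951, 0.0, -0.0]
ft_force: [1.3, -0.1, -0.3]
opening: 0.594
grasp_force: 25.0
```

```bash
python3 -c "
from h import *
goto([.669,-.101,.2],130.2); print(manip.get_obs()['opening'])"
```

```text
d cm [-24.06 -13.97  -0.08] w [ 1.00e-04 -3.00e-04  2.38e-01] rows 5.563762743800721 1.5873150565369734 pos [0.5572 0.1537 0.1993] yaw 143.84 t 3.35 F [ 1.3 -0.1 -0.3]
0.5938105690890823
```

Emit:
arm_command --motion '[{"dx": -4, "dy": -2.3, "dz": 0, "wx": 0, "wy": 0, "wz": 0.08, "hand": 5}, {"dx": -8, "dy": -4.6, "dz": 0, "wx": 0, "wy": 0, "wz": 0.16, "hand": 5}, {"dx": -12, "dy": -7, "dz": 0, "wx": 0, "wy": 0, "wz": 0.238, "hand": 5}, {"dx": -16, "dy": -9.3, "dz": 0, "wx": 0, "wy": 0, "wz": 0.238, "hand": 5}, {"dx": -20, "dy": -11.6, "dz": 0, "wx": 0, "wy": 0, "wz": 0.238, "hand": 5}]'

```text
time: 3.85
position: [0.6513, -0.0578, 0.1991]
eef_rot: [0.419, 0.908, 0.0, -0.0]
ft_force: [0.2, 0.8, 0.6]
opening: 0.588
grasp_force: 25.0
```

Emit:
arm_command --motion '[{"dx": -3, "dy": -1.8, "dz": 0, "wx": 0, "wy": 0, "wz": 0, "hand": 5}, {"dx": -3.7, "dy": -2.2, "dz": 0, "wx": 0, "wy": 0, "wz": 0, "hand": 5}, {"dx": -3.7, "dy": -2.2, "dz": 0, "wx": 0, "wy": 0, "wz": 0, "hand": 5}, {"dx": -3.7, "dy": -2.2, "dz": 0, "wx": 0, "wy": 0, "wz": 0, "hand": 5}]'

```text
time: 4.25
position: [0.6577, -0.0971, 0.1992]
eef_rot: [0.419, 0.908, 0.001, -0.001]
ft_force: [-0.7, 0.2, -0.2]
opening: 0.591
grasp_force: 25.0
```

```bash
python3 -c "
from h import *
snap('wrist','w2',scale=1.5); goto([.669,-.101,.2],130.2); print(load('w2')['pose'].round(3))"
```

```text
d cm [-1.06  0.58 -0.06] w [ 0.0004 -0.0013  0.0056] rows 0.24113594134230945 0.03831709158451332 pos [ 0.6578 -0.0967  0.1994] yaw 130.52 t 4.3 F [ 0.2  0.1 -0.3]
[[ 0.761  0.626  0.171  0.607]
 [ 0.649 -0.734 -0.2   -0.038]
 [ 0.     0.263 -0.965  0.379]
 [ 0.     0.     0.     1.   ]]
```

View pics/w2.png

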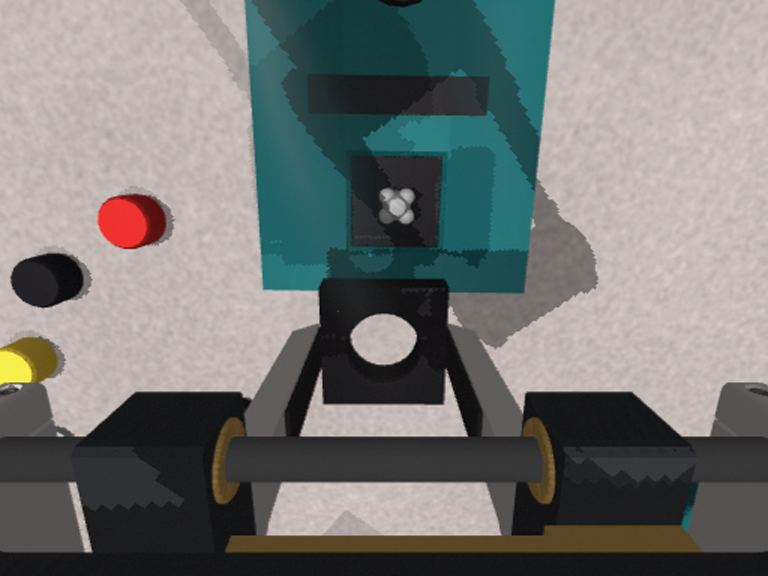

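```bash
python3 -c "
from h import *
crop('w2','c2',(205,95,305,275),3.3)
"
```

```text
(no output)
```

View pics/c2.png

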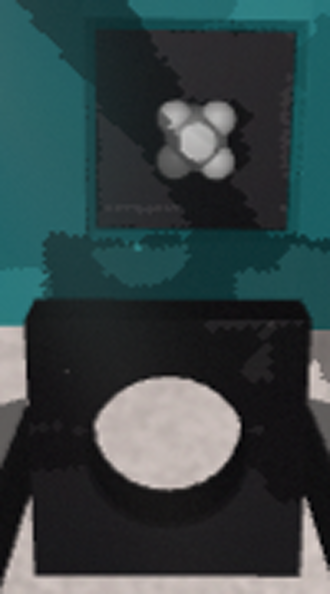

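```bash
python3 - <<'E'
from h import *
P=load('w2'); yaw=np.radians(130.5); ax=np.array([np.cos(yaw),np.sin(yaw)]); ay=np.array([np.sin(yaw),-np.cos(yaw)])
o=np.array([.6578,-.0967])
def m(n,u,v,z):
    p=ray(P,205+u/3.3,95+v/3.3,z)[:2]; print(n,p.round(4),'tool',((p-o)@ax*1000).round(1),((p-o)@ay*1000).round(1)); return p
for n,u,v in [('fTL',97,29),('TR',296,31),('BR',290,229),('BL',97,228)]: m(n,u,v,.093)
m('stud',197,142,.131); m('balls',196,138,.123)
zt=.2057
m('holeT',168,376,zt);m('holeB',168,525,zt);m('holeL',93,440,zt);m('holeR',243,440,zt)
m('farL',36,575,zt);m('farR',300,575,zt);m('nearbotL',33,300,zt-.016);m('nearbotR',305,300,zt-.016);m('nearTopL',27,318,zt);m('nearTopR',310,318,zt)
E
```

```text
fTL [ 0.5854 -0.0446] tool 86.6 -21.2
TR [ 0.6305 -0.0069] tool 86.0 37.6
BR [ 0.6692 -0.0517] tool 26.8 37.9
BL [ 0.6231 -0.0906] tool 27.1 -22.4
stud [ 0.6264 -0.0487] tool 56.9 7.3
balls [ 0.6262 -0.0484] tool 57.3 7.3
holeT [ 0.646  -0.0837] tool 17.5 -0.5
holeB [ 0.6672 -0.1085] tool -15.1 -0.5
holeL [ 0.6434 -0.1039] tool 3.9 -15.6
holeR [ 0.6664 -0.0843] tool 3.9 14.6
farL [ 0.6536 -0.1353] tool -26.7 -28.3
farR [ 0.6959 -0.0993] tool -26.7 27.3
nearbotL [ 0.617  -0.0935] tool 28.9 -29.0
nearbotR [ 0.6607 -0.0562] tool 28.9 28.5
nearTopL [ 0.6174 -0.0924] tool 29.5 -27.9
nearTopR [ 0.6593 -0.0567] tool 29.4 27.1
```

The crop shows the recess floor corners, the stud tip at (197,142) and the held foot's hole around (168,450). In the tool frame, socket minus foot is about (+55.7, +7.8) mm, with yaw aligned within 1°.

Emit:
arm_command --motion '[{"dx": 3, "dy": 0.4, "dz": 0, "wx": 0, "wy": 0, "wz": 0, "hand": 5}, {"dx": 5.5, "dy": 0.8, "dz": 0, "wx": 0, "wy": 0, "wz": 0, "hand": 5}, {"dx": 5.5, "dy": 0.8, "dz": 0, "wx": 0, "wy": 0, "wz": 0, "hand": 5}, {"dx": 5.5, "dy": 0.8, "dz": 2, "wx": 0, "wy": 0, "wz": 0, "hand": 5}, {"dx": 5.5, "dy": 0.8, "dz": 4, "wx": 0, "wy": 0, "wz": 0, "hand": 5}]'

```text
time: 4.8
position: [0.6294, -0.0502, 0.1604]
eef_rot: [0.418, 0.908, 0.0, 0.002]
ft_force: [-0.8, 0.6, 0.2]
opening: 0.59
grasp_force: 25.0
```

```bash
python3 -c "
from h import *
yaw=np.radians(130.5); ax=np.array([np.cos(yaw),np.sin(yaw)]); ay=np.array([np.sin(yaw),-np.cos(yaw)])
t=np.array([.6578,-.0967])+.0557*ax+.0078*ay; print(t)
snap('wrist','w3',(150,100,360,260),3.3); goto([t[0],t[1],.115],130.5)"
```

```text
[ 0.62755691 -0.04927969]
d cm [-0.02  0.11  4.1 ] w [-0.0029 -0.0035  0.0012] rows 0.8208849689525396 0.03121285559355901 pos [ 0.6268 -0.0499  0.156 ] yaw 130.57 t 4.85 F [-0.8 -0.6 -2. ]
```

View pics/w3.png

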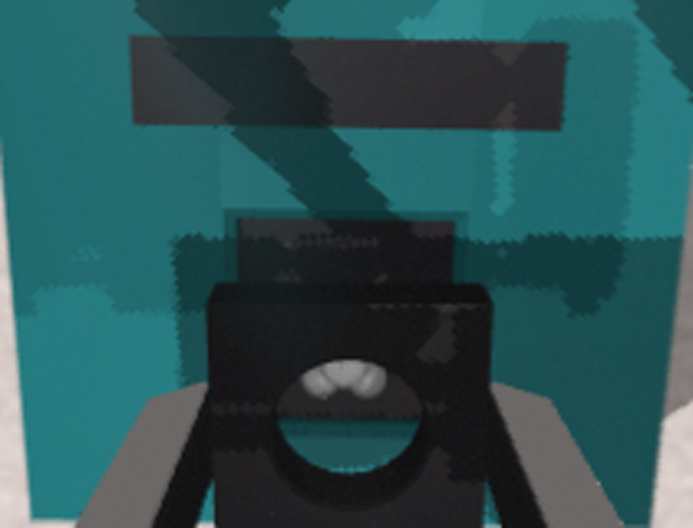

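The foot is within about 1 mm of the recess centre sideways, which matches the measured TCP offset at that moment, so the target holds. I let it settle, then descend.

Emit:
arm_command --motion '[{"dx": 0, "dy": 0, "dz": 1, "wx": 0, "wy": 0, "wz": 0, "hand": 5}, {"dx": 0, "dy": 0, "dz": 1.6, "wx": 0, "wy": 0, "wz": 0, "hand": 5}, {"dx": 0, "dy": 0, "dz": 1.6, "wx": 0, "wy": 0, "wz": 0, "hand": 5}, {"dx": 0, "dy": 0, "dz": 1.6, "wx": 0, "wy": 0, "wz": 0, "hand": 5}]'

```text
time: 5.25
position: [0.6291, -0.0515, 0.1439]
eef_rot: [0.419, 0.908, 0.0, 0.0]
ft_force: [-0.2, 0.1, -0.6]
opening: 0.594
grasp_force: 25.0
```

```bash
python3 -c "
from h import *
goto([.6276,-.0493,.115],130.5)"
```

```text
d cm [0.26 0.03 2.89] w [ 0.0006  0.0007 -0.0009] rows 0.5812676337941001 0.008397628080022592 pos [ 0.6291 -0.0515  0.1439] yaw 130.45 t 5.25 F [-0.2  0.1 -0.6]
```

Emit:
arm_command --motion '[{"dx": 0.25, "dy": 0, "dz": 0, "wx": 0, "wy": 0, "wz": 0, "hand": 5}, {"dx": 0.25, "dy": 0, "dz": 0.7, "wx": 0, "wy": 0, "wz": 0, "hand": 5}, {"dx": 0.25, "dy": 0, "dz": 1.5, "wx": 0, "wy": 0, "wz": 0, "hand": 5}, {"dx": 0.25, "dy": 0, "dz": 2.4, "wx": 0, "wy": 0, "wz": 0, "hand": 5}, {"dx": 0.25, "dy": 0, "dz": 2.7, "wx": 0, "wy": 0, "wz": 0, "hand": 5}]'

```text
time: 5.75
position: [0.626, -0.0493, 0.1148]
eef_rot: [0.419, 0.908, -0.0, -0.001]
ft_force: [-0.5, 0.0, -0.4]
opening: 0.591
grasp_force: 25.0
```

```bash
python3 -c "
from h import *
goto([.6276,-.0493,.1027],130.5)"
```

```text
d cm [-0.1   0.13  1.21] w [-0.0016 -0.0021 -0.0009] rows 0.24321666278546478 0.018834016204914147 pos [ 0.626  -0.0493  0.1148] yaw 130.45 t 5.75 F [-0.5  0.  -0.4]
```

Emit:
arm_command --motion '[{"dx": -0.05, "dy": 0.07, "dz": 0, "wx": 0, "wy": 0, "wz": 0, "hand": 5}, {"dx": -0.05, "dy": 0.07, "dz": 0.3, "wx": 0, "wy": 0, "wz": 0, "hand": 5}, {"dx": -0.05, "dy": 0.07, "dz": 0.6, "wx": 0, "wy": 0, "wz": 0, "hand": 5}, {"dx": -0.05, "dy": 0.07, "dz": 0.8, "wx": 0, "wy": 0, "wz": 0, "hand": 5}, {"dx": -0.05, "dy": 0.07, "dz": 0.9, "wx": 0, "wy": 0, "wz": 0, "hand": 5}]'

```text
time: 6.25
position: [0.6278, -0.0494, 0.1073]
eef_rot: [0.419, 0.908, 0.0, -0.0]
ft_force: [-0.6, -0.2, -0.5]
opening: 0.594
grasp_force: 25.0
```

```bash
python3 -c "
from h import *
goto([.6276,-.0493,.1027],130.5)"
```

```text
d cm [ 0.02 -0.01  0.46] w [-0.     -0.0002 -0.0009] rows 0.09120897813206814 0.005898876176054802 pos [ 0.6278 -0.0494  0.1073] yaw 130.45 t 6.25 F [-0.6 -0.2 -0.5]
```

Emit:
arm_command --motion '[{"dx": 0, "dy": 0, "dz": 0.2, "wx": 0, "wy": 0, "wz": 0, "hand": 5}, {"dx": 0, "dy": 0, "dz": 0.4, "wx": 0, "wy": 0, "wz": 0, "hand": 5}, {"dx": 0, "dy": 0, "dz": 0.5, "wx": 0, "wy": 0, "wz": 0, "hand": 5}, {"dx": 0, "dy": 0, "dz": 0.5, "wx": 0, "wy": 0, "wz": 0, "hand": 5}]'

```text
time: 6.65
position: [0.6278, -0.0494, 0.1027]
eef_rot: [0.419, 0.908, 0.0, 0.0]
ft_force: [-1.6, 0.2, 1.1]
opening: 0.592
grasp_force: 25.0
```

```bash
python3 -c "
from h import *
goto([.6276,-.0493,.1027],130.5)"
```

```text
d cm [ 0.02 -0.01 -0.  ] w [ 0.0001 -0.     -0.0009] rows 0.004393461276410939 0.0058479001567212545 pos [ 0.6278 -0.0494  0.1027] yaw 130.45 t 6.65 F [-1.6  0.2  1.1]
```

Almost home. I press a little further, then release and lift.

Emit:
arm_command --motion '[{"dx": 0, "dy": 0, "dz": 0.1, "wx": 0, "wy": 0, "wz": 0, "hand": 5}, {"dx": 0, "dy": 0, "dz": 0.1, "wx": 0, "wy": 0, "wz": 0, "hand": 5}, {"dx": 0, "dy": 0, "dz": 0.1, "wx": 0, "wy": 0, "wz": 0, "hand": 5}]'

```text
time: 6.95
position: [0.6278, -0.0494, 0.1027]
eef_rot: [0.419, 0.908, 0.0, 0.0]
ft_force: [-2.4, -0.1, 5.0]
opening: 0.594
grasp_force: 25.0
```

Emit:
arm_command --motion '[{"dx": 0, "dy": 0, "dz": 0, "wx": 0, "wy": 0, "wz": 0, "hand": 6}, {"dx": 0, "dy": 0, "dz": 0, "wx": 0, "wy": 0, "wz": 0, "hand": 7}, {"dx": 0, "dy": 0, "dz": 0, "wx": 0, "wy": 0, "wz": 0, "hand": 8}, {"dx": 0, "dy": 0, "dz": 0, "wx": 0, "wy": 0, "wz": 0, "hand": 8}, {"dx": 0, "dy": 0, "dz": -3, "wx": 0, "wy": 0, "wz": 0, "hand": 8}]'

```text
time: 7.45
position: [0.6247, -0.0489, 0.1275]
eef_rot: [0.419, 0.908, -0.001, -0.005]
ft_force: [0.2, 0.1, 0.0]
opening: 0.848
grasp_force: 0.0
```

Emit:
arm_command --motion '[{"dx": 0, "dy": 0, "dz": -3, "wx": 0, "wy": 0, "wz": 0, "hand": 8}, {"dx": 0, "dy": 0, "dz": -6, "wx": 0, "wy": 0, "wz": 0, "hand": 8}, {"dx": -2, "dy": 0, "dz": -7, "wx": 0, "wy": 0, "wz": 0, "hand": 8}, {"dx": -4, "dy": 0, "dz": -7, "wx": 0, "wy": 0, "wz": 0, "hand": 8}, {"dx": -4, "dy": 0, "dz": -7, "wx": 0, "wy": 0, "wz": 0, "hand": 8}]'

```text
time: 7.95
position: [0.6553, -0.0816, 0.2015]
eef_rot: [0.42, 0.908, -0.0, 0.001]
ft_force: [0.3, 0.0, -0.4]
opening: 0.855
grasp_force: 0.0
```

```bash
python3 -c "
from h import *
snap('wrist','w4',(20,30,340,270),2.4); goto([.4388,-.3015,.2],130.5)"
```

```text
d cm [ -2.92 -30.71   0.09] w [-0.0002 -0.0009 -0.0021] rows 6.170699839768695 0.015212086766345357 pos [ 0.6539 -0.0803  0.2009] yaw 130.38 t 8.0 F [-0.3  0.5 -0.4]
```

View pics/w4.png

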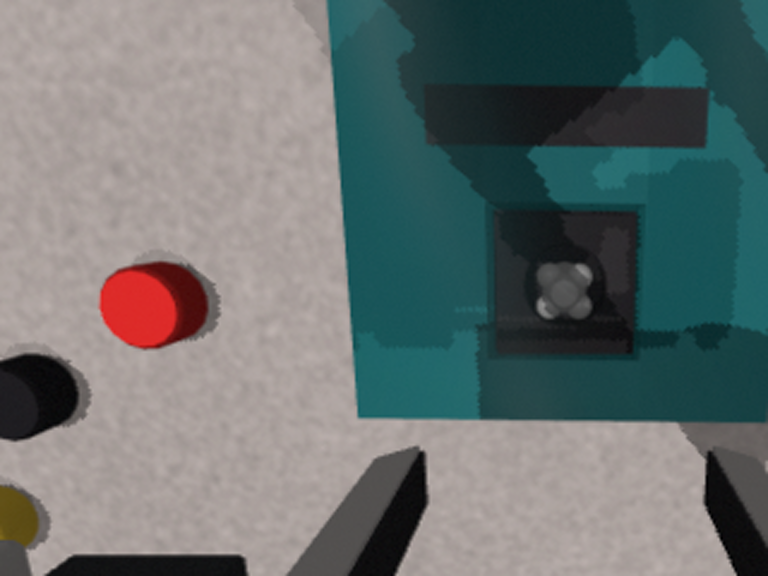

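The foot is home: contact with 5 N at TCP z = 0.1027, sitting square around the stud at (565,292). Next is the cap.

```bash
python3 -c "
from h import *
print('stud',ray(load('w4'),20+565/2.4,30+292/2.4,.131))
P=load('top1')
for n,u,v in [('red',457,285),('yel',529,287),('pink',529,320),('cap',494,296)]: print(n,ray(P,u/1.5,v/1.5,.03).round(3))
goto([.439,-.302,.12],90)"
```

```text
stud [ 0.62598517 -0.04780131  0.131     ]
red [ 0.469 -0.21   0.03 ]
yel [ 0.46  -0.391  0.03 ]
pink [ 0.376 -0.386  0.03 ]
cap [ 0.439 -0.301  0.03 ]
d cm [ -2.98 -30.73   8.09] w [-5.000e-04 -8.000e-04  7.048e-01] rows 6.383466904183685 4.700839508234835 pos [ 0.6539 -0.0803  0.2009] yaw 130.38 t 8.0 F [-0.3  0.5 -0.4]
```

Emit:
arm_command --motion '[{"dx": -0.4, "dy": -4, "dz": 0, "wx": 0, "wy": 0, "wz": 0.12, "hand": 8}, {"dx": -0.9, "dy": -9, "dz": 0, "wx": 0, "wy": 0, "wz": 0.25, "hand": 8}, {"dx": -1.3, "dy": -14, "dz": 0, "wx": 0, "wy": 0, "wz": 0.38, "hand": 8}, {"dx": -1.8, "dy": -19, "dz": 0, "wx": 0, "wy": 0, "wz": 0.5, "hand": 8}, {"dx": -2.2, "dy": -23.5, "dz": 1, "wx": 0, "wy": 0, "wz": 0.62, "hand": 8}]'

```text
time: 8.5
position: [0.4876, -0.2493, 0.1919]
eef_rot: [0.678, 0.735, 0.0, 0.0]
ft_force: [0.8, -0.2, 0.3]
opening: 0.848
grasp_force: 0.0
```

```bash
python3 -c "
from h import *
goto([.439,-.302,.12],90)"
```

```text
d cm [-4.85 -5.28  7.19] w [0.001  0.0004 0.0817] rows 2.0310690208027102 0.5450164579888528 pos [ 0.4876 -0.2493  0.1919] yaw 94.68 t 8.5 F [ 0.8 -0.2  0.3]
```

Emit:
arm_command --motion '[{"dx": -3, "dy": -3, "dz": 2, "wx": 0, "wy": 0, "wz": 0.08, "hand": 8}, {"dx": -4.8, "dy": -5.3, "dz": 5, "wx": 0, "wy": 0, "wz": 0.08, "hand": 8}, {"dx": -4.8, "dy": -5.3, "dz": 7.2, "wx": 0, "wy": 0, "wz": 0.08, "hand": 8}, {"dx": -4.8, "dy": -5.3, "dz": 7.2, "wx": 0, "wy": 0, "wz": 0.08, "hand": 8}, {"dx": -4.8, "dy": -5.3, "dz": 7.2, "wx": 0, "wy": 0, "wz": 0.08, "hand": 8}]'

```text
time: 9.0
position: [0.4404, -0.3004, 0.1193]
eef_rot: [0.705, 0.709, 0.0, -0.001]
ft_force: [1.0, 0.4, 0.0]
opening: 0.854
grasp_force: 0.0
```

```bash
python3 -c "
from h import *
snap('wrist','w5',scale=1.5); goto([.439,-.302,.12],90)"
```

```text
d cm [-0.11 -0.23  0.02] w [0.0009 0.0002 0.0068] rows 0.05014127706889745 0.04602371221226225 pos [ 0.4413 -0.3009  0.1202] yaw 90.39 t 9.05 F [ 0.5 -0.3  0. ]
```

View pics/w5.png

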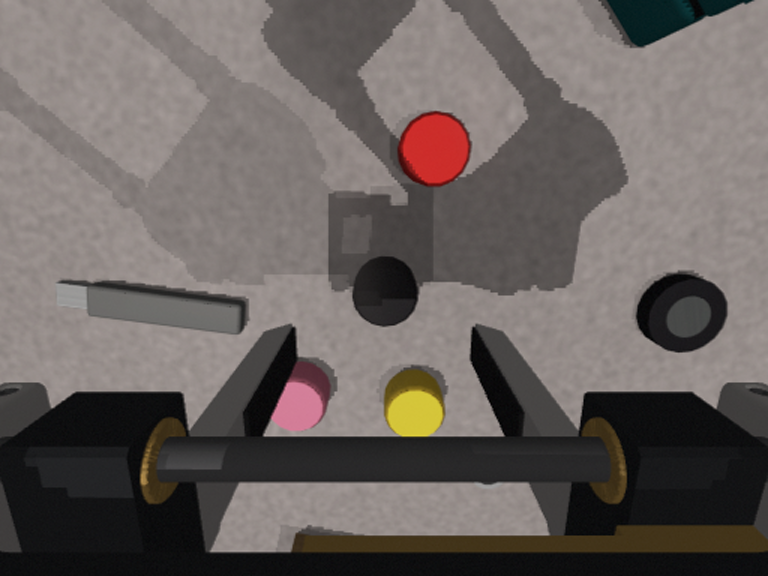

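```bash
python3 -c "
from h import *
P=load('w5')
for u,v in [(353,292),(418,292),(385.5,326),(385.5,294)]: print(ray(P,u/1.5,v/1.5,.03).round(4))
print(ray(P,257/1,257/1.5,0),ray(P,385.5/1.5,257/1.5,0), ray(P,385.5/1.5,257/1.5,.03))
goto([.439,-.302,.006],90)"
```

```text
[ 0.419  -0.3019  0.03  ]
[ 0.4624 -0.3016  0.03  ]
[ 0.4409 -0.3259  0.03  ]
[ 0.4407 -0.3031  0.03  ]
[ 0.44071141 -0.28411314  0.        ] [ 0.44071141 -0.28411314  0.        ] [ 0.44051708 -0.27797209  0.03      ]
d cm [-0.1  -0.24 11.42] w [0.0009 0.0002 0.0068] rows 2.2842688351594114 0.04602371221226225 pos [ 0.4413 -0.3009  0.1202] yaw 90.39 t 9.05 F [ 0.5 -0.3  0. ]
```

Emit:
arm_command --motion '[{"dx": -0.1, "dy": -0.05, "dz": 4, "wx": 0, "wy": 0, "wz": 0, "hand": 8}, {"dx": -0.1, "dy": -0.05, "dz": 8, "wx": 0, "wy": 0, "wz": 0, "hand": 8}, {"dx": -0.1, "dy": -0.05, "dz": 10, "wx": 0, "wy": 0, "wz": 0, "hand": 8}, {"dx": -0.1, "dy": -0.05, "dz": 11, "wx": 0, "wy": 0, "wz": 0, "hand": 8}, {"dx": -0.1, "dy": -0.05, "dz": 11.3, "wx": 0, "wy": 0, "wz": 0, "hand": 7}]'

```text
time: 9.55
position: [0.4409, -0.3022, 0.0065]
eef_rot: [0.705, 0.71, 0.0, 0.0]
ft_force: [0.2, 0.4, -0.2]
opening: 0.802
grasp_force: 0.0
```

```bash
python3 -c "
from h import *
goto([.4407,-.302,.006],90)"
```

```text
d cm [ 0.02 -0.02  0.05] w [0.0004 0.0001 0.0071] rows 0.012313388759403448 0.047759532897816155 pos [ 0.4409 -0.3022  0.0065] yaw 90.41 t 9.55 F [ 0.2  0.4 -0.2]
```

Emit:
arm_command --motion '[{"dx": 0, "dy": 0, "dz": 0, "wx": 0, "wy": 0, "wz": 0, "hand": 5}, {"dx": 0, "dy": 0, "dz": 0, "wx": 0, "wy": 0, "wz": 0, "hand": 4}, {"dx": 0, "dy": 0, "dz": 0, "wx": 0, "wy": 0, "wz": 0, "hand": 3.5}, {"dx": 0, "dy": 0, "dz": 0, "wx": 0, "wy": 0, "wz": 0, "hand": 3.5}, {"dx": 0, "dy": 0, "dz": 0, "wx": 0, "wy": 0, "wz": 0, "hand": 3.5}]' --squeeze 40

```text
time: 10.05
position: [0.4408, -0.3029, 0.0074]
eef_rot: [0.705, 0.709, 0.0, 0.001]
ft_force: [0.2, 0.1, 5.5]
opening: 0.479
grasp_force: 40.0
```

Emit:
arm_command --motion '[{"dx": 0, "dy": 0, "dz": 0, "wx": 0, "wy": 0, "wz": 0, "hand": 3.5}, {"dx": 0, "dy": 0, "dz": 0, "wx": 0, "wy": 0, "wz": 0, "hand": 3.5}, {"dx": 0, "dy": 0, "dz": 0, "wx": 0, "wy": 0, "wz": 0, "hand": 3.5}]'

```text
time: 10.35
position: [0.4407, -0.3029, 0.0074]
eef_rot: [0.705, 0.709, 0.0, 0.001]
ft_force: [-0.8, 1.3, 6.0]
opening: 0.478
grasp_force: 40.0
```

Emit:
arm_command --motion '[{"dx": 0, "dy": 0, "dz": -4, "wx": 0, "wy": 0, "wz": 0, "hand": 3.5}, {"dx": 0, "dy": 0, "dz": -9, "wx": 0, "wy": 0, "wz": 0, "hand": 3.5}, {"dx": 0, "dy": 0, "dz": -13.5, "wx": 0, "wy": 0, "wz": 0, "hand": 3.5}, {"dx": 0, "dy": 0, "dz": -18, "wx": 0, "wy": 0, "wz": 0, "hand": 3.5}, {"dx": 0, "dy": 0, "dz": -19, "wx": 0, "wy": 0, "wz": 0, "hand": 3.5}]'

```text
time: 10.85
position: [0.4422, -0.3044, 0.2019]
eef_rot: [0.705, 0.709, 0.0, 0.005]
ft_force: [-0.6, -0.4, 0.1]
opening: 0.478
grasp_force: 40.0
```

```bash
python3 -c "
from h import *
goto([.6264,-.0485,.2],90)"
```

```text
d cm [25.48 18.57  0.15] w [0.0074 0.0067 0.006 ] rows 6.3058714775180125 0.07766279407024432 pos [ 0.4422 -0.3044  0.2019] yaw 90.34 t 10.85 F [-0.6 -0.4  0.1]
```

Emit:
arm_command --motion '[{"dx": 3.4, "dy": 3.4, "dz": 0, "wx": 0, "wy": 0, "wz": 0, "hand": 3.5}, {"dx": 6.8, "dy": 6.8, "dz": 0, "wx": 0, "wy": 0, "wz": 0, "hand": 3.5}, {"dx": 10.2, "dy": 10.2, "dz": 0, "wx": 0, "wy": 0, "wz": 0, "hand": 3.5}, {"dx": 13.6, "dy": 13.6, "dz": 0, "wx": 0, "wy": 0, "wz": 0, "hand": 3.5}, {"dx": 16.5, "dy": 16.5, "dz": 0, "wx": 0, "wy": 0, "wz": 0, "hand": 3.5}]'

```text
time: 11.35
position: [0.6048, -0.1343, 0.1949]
eef_rot: [0.705, 0.709, -0.0, -0.001]
ft_force: [0.3, -0.6, -0.4]
opening: 0.473
grasp_force: 40.0
```

Emit:
arm_command --motion '[{"dx": 2, "dy": 2, "dz": 0, "wx": 0, "wy": 0, "wz": 0, "hand": 3.5}, {"dx": 2, "dy": 2, "dz": 0, "wx": 0, "wy": 0, "wz": 0, "hand": 3.5}, {"dx": 2, "dy": 2, "dz": 0, "wx": 0, "wy": 0, "wz": 0, "hand": 3.5}, {"dx": 2, "dy": 2, "dz": 0, "wx": 0, "wy": 0, "wz": 0, "hand": 3.5}]'

```text
time: 11.75
position: [0.6228, -0.1171, 0.1956]
eef_rot: [0.705, 0.709, -0.001, -0.001]
ft_force: [-0.7, -1.0, 0.0]
opening: 0.475
grasp_force: 40.0
```

```bash
python3 -c "
from h import *
snap('wrist','w6',(190,100,330,280),3.3); goto([.6264,-.0494,.2],90)"
```

```text
d cm [ 6.79  0.39 -0.4 ] w [-0.0014  0.0001  0.0047] rows 1.3626621036309225 0.03261647680502888 pos [ 0.6228 -0.1173  0.196 ] yaw 90.27 t 11.8 F [ 0.3 -1.1 -0.1]
```

View pics/w6.png

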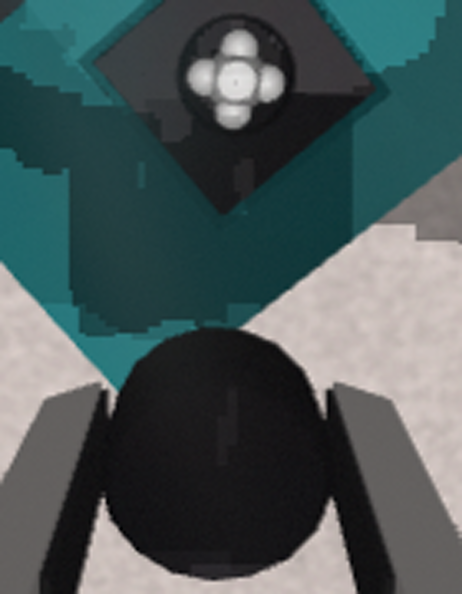

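```bash
python3 - <<'E'
from h import *
P=load('w6')
def m(n,u,v,z): print(n,(ray(P,190+u/3.3,100+v/3.3,z)[:2]-[.6228,-.1172]).round(4)*1000)
m('stud',237,81,.131);m('balls',236,80,.123)
z=.2186
m('L',104,465,z);m('R',330,465,z);m('far',217,579,z);m('nearbot',217,326,z-.03);m('neartop?',217,345,z)
E
```

```text
stud [ 3.6 68.1]
balls [ 3.5 68. ]
L [-22.    2.2]
R [19.8  2.5]
far [ -0.9 -21.5]
nearbot [-1.2 19.9]
neartop? [-1.2 25.7]
```

Stud tip is at (237,81) and the cap disc is centred near x = 217, with its far edge at y = 579. Stud minus cap is about (+4.5, +69) mm in world axes, so the TCP target is about (0.6272, −0.0484).

Emit:
arm_command --motion '[{"dx": 3.5, "dy": 0.2, "dz": 0, "wx": 0, "wy": 0, "wz": 0, "hand": 3.5}, {"dx": 6.5, "dy": 0.4, "dz": 0, "wx": 0, "wy": 0, "wz": 0, "hand": 3.5}, {"dx": 6.9, "dy": 0.4, "dz": 0, "wx": 0, "wy": 0, "wz": 0, "hand": 3.5}, {"dx": 6.9, "dy": 0.4, "dz": 2, "wx": 0, "wy": 0, "wz": 0, "hand": 3.5}, {"dx": 6.9, "dy": 0.4, "dz": 4, "wx": 0, "wy": 0, "wz": 0, "hand": 3.5}]' --squeeze 50

```text
time: 12.3
position: [0.6276, -0.0488, 0.157]
eef_rot: [0.705, 0.709, 0.0, 0.001]
ft_force: [1.1, 0.0, -0.6]
opening: 0.477
grasp_force: 50.0
```

Emit:
arm_command --motion '[{"dx": 0, "dy": 0, "dz": 0.8, "wx": 0, "wy": 0, "wz": 0, "hand": 3.5}, {"dx": 0, "dy": 0, "dz": 0.8, "wx": 0, "wy": 0, "wz": 0, "hand": 3.5}, {"dx": 0, "dy": 0, "dz": 0.8, "wx": 0, "wy": 0, "wz": 0, "hand": 3.5}, {"dx": 0, "dy": 0, "dz": 0.8, "wx": 0, "wy": 0, "wz": 0, "hand": 3.5}]'

```text
time: 12.7
position: [0.6283, -0.0479, 0.1496]
eef_rot: [0.705, 0.709, 0.001, 0.001]
ft_force: [0.2, -0.0, -0.1]
opening: 0.474
grasp_force: 50.0
```

```bash
python3 -c "
from h import *
goto([.6272,-.0484,.1164],90)"
```

```text
d cm [-0.05 -0.11  3.32] w [0.0021 0.0004 0.0054] rows 0.6650765225260351 0.038964062503662904 pos [ 0.6283 -0.0479  0.1496] yaw 90.31 t 12.7 F [ 0.2 -0.  -0.1]
```

Emit:
arm_command --motion '[{"dx": -0.05, "dy": -0.1, "dz": 0.3, "wx": 0, "wy": 0, "wz": 0, "hand": 3.5}, {"dx": -0.05, "dy": -0.1, "dz": 0.8, "wx": 0, "wy": 0, "wz": 0, "hand": 3.5}, {"dx": -0.05, "dy": -0.1, "dz": 1.3, "wx": 0, "wy": 0, "wz": 0, "hand": 3.5}, {"dx": -0.05, "dy": -0.1, "dz": 1.6, "wx": 0, "wy": 0, "wz": 0, "hand": 3.5}, {"dx": -0.05, "dy": -0.1, "dz": 1.6, "wx": 0, "wy": 0, "wz": 0, "hand": 3.5}]'

```text
time: 13.2
position: [0.6261, -0.0476, 0.1316]
eef_rot: [0.705, 0.709, -0.0, -0.001]
ft_force: [0.1, 0.0, -0.9]
opening: 0.473
grasp_force: 50.0
```

```bash
python3 -c "
from h import *
goto([.6272,-.0484,.1164],90)"
```

```text
d cm [-0.08  0.11  1.52] w [-0.0014 -0.0003  0.0062] rows 0.30574559617827307 0.04233238851134529 pos [ 0.6261 -0.0476  0.1316] yaw 90.35 t 13.2 F [ 0.1  0.  -0.9]
```

Emit:
arm_command --motion '[{"dx": -0.05, "dy": 0.08, "dz": 0, "wx": 0, "wy": 0, "wz": 0, "hand": 3.5}, {"dx": -0.05, "dy": 0.08, "dz": 0.2, "wx": 0, "wy": 0, "wz": 0, "hand": 3.5}, {"dx": -0.05, "dy": 0.08, "dz": 0.4, "wx": 0, "wy": 0, "wz": 0, "hand": 3.5}, {"dx": -0.05, "dy": 0.08, "dz": 0.5, "wx": 0, "wy": 0, "wz": 0, "hand": 3.5}]'

```text
time: 13.6
position: [0.6277, -0.0479, 0.1277]
eef_rot: [0.705, 0.709, 0.001, 0.0]
ft_force: [0.8, 2.1, 2.2]
opening: 0.474
grasp_force: 50.0
```

```bash
python3 -c "
from h import *
goto([.6272,-.0484,.1164],90)"
```

```text
d cm [-0.05 -0.05  1.13] w [ 0.0009 -0.0008  0.0059] rows 0.22657596894559603 0.04019371933363852 pos [ 0.6277 -0.0479  0.1277] yaw 90.34 t 13.6 F [0.8 2.1 2.2]
```

Emit:
arm_command --motion '[{"dx": 0.05, "dy": 0, "dz": 0.2, "wx": 0, "wy": 0, "wz": 0, "hand": 3.5}, {"dx": 0.05, "dy": 0, "dz": 0.4, "wx": 0, "wy": 0, "wz": 0, "hand": 3.5}, {"dx": 0.05, "dy": 0, "dz": 0.6, "wx": 0, "wy": 0, "wz": 0, "hand": 3.5}, {"dx": 0.05, "dy": 0, "dz": 0.7, "wx": 0, "wy": 0, "wz": 0, "hand": 3.5}]'

```text
time: 14.0
position: [0.6282, -0.0477, 0.1226]
eef_rot: [0.705, 0.709, 0.001, 0.001]
ft_force: [-0.6, 0.3, 5.7]
opening: 0.474
grasp_force: 50.0
```

```bash
python3 -c "
from h import *
goto([.6272,-.0484,.1164],90)"
```

```text
d cm [-0.07 -0.1   0.62] w [0.0031 0.0003 0.0061] rows 0.1265954770225333 0.04593513221440469 pos [ 0.6282 -0.0477  0.1226] yaw 90.35 t 14.0 F [-0.6  0.3  5.7]
```

Emit:
arm_command --motion '[{"dx": 0, "dy": -0.04, "dz": 0.2, "wx": 0, "wy": 0, "wz": 0, "hand": 3.5}, {"dx": 0, "dy": -0.04, "dz": 0.4, "wx": 0, "wy": 0, "wz": 0, "hand": 3.5}, {"dx": 0, "dy": -0.04, "dz": 0.5, "wx": 0, "wy": 0, "wz": 0, "hand": 3.5}, {"dx": 0, "dy": -0.04, "dz": 0.5, "wx": 0, "wy": 0, "wz": 0, "hand": 3.5}]'

```text
time: 14.4
position: [0.6268, -0.0478, 0.1164]
eef_rot: [0.705, 0.709, 0.0, 0.0]
ft_force: [-1.8, 0.5, 7.6]
opening: 0.473
grasp_force: 50.0
```

```bash
python3 -c "
from h import *
goto([.6272,-.0484,.1164],90)"
```

```text
d cm [-0.06  0.04  0.  ] w [0.0002 0.0001 0.0061] rows 0.014587658075593637 0.040466213783769495 pos [ 0.6268 -0.0478  0.1164] yaw 90.35 t 14.4 F [-1.8  0.5  7.6]
```

Emit:
arm_command --motion '[{"dx": 0, "dy": 0, "dz": 0.05, "wx": 0, "wy": 0, "wz": 0, "hand": 3.5}, {"dx": 0, "dy": 0, "dz": 0.05, "wx": 0, "wy": 0, "wz": 0, "hand": 3.5}, {"dx": 0, "dy": 0, "dz": 0.05, "wx": 0, "wy": 0, "wz": 0, "hand": 3.5}, {"dx": 0, "dy": 0, "dz": 0.05, "wx": 0, "wy": 0, "wz": 0, "hand": 3.5}, {"dx": 0, "dy": 0, "dz": 0.05, "wx": 0, "wy": 0, "wz": 0, "hand": 3.5}]'

```text
time: 14.9
position: [0.6268, -0.0478, 0.1164]
eef_rot: [0.705, 0.709, 0.0, 0.0]
ft_force: [-2.6, 0.4, 9.5]
opening: 0.476
grasp_force: 50.0
```

Emit:
arm_command --motion '[{"dx": 0, "dy": 0, "dz": 0.02, "wx": 0, "wy": 0, "wz": 0, "hand": 3.5}, {"dx": 0, "dy": 0, "dz": 0.02, "wx": 0, "wy": 0, "wz": 0, "hand": 3.5}, {"dx": 0, "dy": 0, "dz": 0.02, "wx": 0, "wy": 0, "wz": 0, "hand": 3.5}, {"dx": 0, "dy": 0, "dz": 0.02, "wx": 0, "wy": 0, "wz": 0, "hand": 3.5}, {"dx": 0, "dy": 0, "dz": 0.02, "wx": 0, "wy": 0, "wz": 0, "hand": 3.5}]'

```text
time: 15.4
position: [0.6268, -0.0478, 0.1164]
eef_rot: [0.705, 0.709, 0.0, 0.0]
ft_force: [-4.2, 1.6, 10.9]
opening: 0.476
grasp_force: 50.0
```

The cap sits at its home height with a steady push of about 11 N, so I hand the job in.

```bash
python3 -c "
from workcell import manip
print(manip.finish_job())"
```

```text
the job is handed in; nothing more can be done
None
```

The square foot is fully home in the recess and the black snap cap is clicked down flat on it, still gripped and pressed with about 11 N at hand-in; the judge returned no verdict.

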